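Clear the keyboard and close the laptop

TASK

Shut the laptop for the evening: first push the highlighter that was left lying on it off onto the desk, so that it lies there clear of the laptop, then push the open screen over from behind and down until the laptop is fully closed, without slamming it. Only push: do not lift the highlighter or the laptop. The laptop stays where it stands, and the mug, pen cup and mouse are left undisturbed.

Things in the scene. Friction and masses are not known exactly. Their poses are not given: they have to be found in the camera images.
- laptop: Silver laptop, loose on rubber feet, about 1.5 kg in all. Base 210 mm deep (own x) by 300 mm wide (own y); deck with keys and touchpad flat, 17 mm above the desk. Origin: centre of the base's underside, on the desk. Own x points from the user's front edge (-105 mm) to the hinge side (+105 mm), own y to the user's left as he faces the screen, z up.
- lid (a joint): Angle of the laptop's screen (lid): 0 fully closed, flat on the base; grows as it opens, 1.57 upright; starts at 1.75 to 2.05, leaning away from the user; stop at 2.3. Stiff friction hinge, about 0.55 Nm: the lid stays where it is left. Lid 300 mm wide, 7 mm thick, reaching 203 mm from the hinge axis; its outer face lies 6 mm outside the axis, when shut 25.5 mm above the desk.
- lid_hinge (a point): Middle of the screen's hinge axis, which runs along the laptop's own y; in the laptop's frame at x = +100 mm, y = 0, z = 19.5 mm.
- lid_edge (a point): Middle of the free edge of the laptop's lid (the top of the screen when open), on the lid's outer (back) face, 203 mm from the hinge axis.
- highlighter: Flat highlighter pen, white barrel and yellow cap, 122 mm long (own x, -60 to +61 mm), 27 mm wide (own y), 14 mm thick (own z), 25 g, not rolling. Origin: centre of its underside. It starts lying flat on the laptop's deck, long side roughly across the laptop (within about 45 degrees of the laptop's own y).
- highlighter_center (a point): Middle of the highlighter, 7 mm above its underside.
- mug: White mug, 82 mm across, 95 mm high, handle at own +y; it stands either behind the screen towards the user's left or beside the front right corner. Origin: centre of its underside.
- pen_cup: Black cup of pens, 74 mm across, 100 mm high, pens up to 160 mm; it stands in the other of the mug's two places. Origin: centre of its underside.
- mouse: Black computer mouse, 104 x 60 x 34 mm, to the user's right of the laptop. Origin: centre of its underside.
Not all that is in view belongs to the job. Of the things that look like the highlighter, the largest one is meant.

How it is judged (in metres and radians):
On the way:
1. the highlighter lies on the desk clear of the laptop while the screen is still open (height (world z) of highlighter_center between -0.005 and 0.019 m and contact force between highlighter and laptop below 0.03 N and linear speed of highlighter below 0.03 m/s and value of joint lid above 1 rad), for 0.2 s.
At the end, for the whole second after the job is handed in: Lid shut (joint below 0.035 rad, 7 mm at its edge); highlighter still, lying on the desk (middle below 19 mm), not resting on or against the laptop; laptop flat and within 30 mm of its place; mug, pen cup and mouse within 25 mm of theirs (height (world z) of highlighter_center between -0.005 and 0.019 m and contact force between highlighter and laptop below 0.03 N and linear speed of highlighter below 0.03 m/s and value of joint lid below 0.035 rad and distance of laptop from where it was at the start of the episode below 0.03 m and angle between laptop's own z axis and vertical below 0.03 rad and linear speed of laptop below 0.01 m/s and distance of each of mug, pen_cup, mouse from where it was at the start of the episode below 0.025 m); the robot touches nothing.
It fails at once if the highlighter is lifted (its middle more than 48 mm above the desk) (height (world z) of highlighter_center above 0.048 m).
It fails at once if the highlighter falls off the desk (height (world z) of highlighter_center below -0.02 m).
It fails at once if the laptop is lifted, tipped up or pushed more than 30 mm from its place (distance of laptop from where it was at the start of the episode above 0.03 m or height (world z) of laptop above 0.015 m or angle between laptop's own z axis and vertical above 0.12 rad).
It fails at once if the lid is slammed (faster than 3 rad/s when nearly shut) (value of joint lid below 0.35 rad and velocity of joint lid below -3 rad/s).
It fails at once if the mug, pen cup or mouse is moved more than 25 mm (distance of any of mug, pen_cup, mouse from where it was at the start of the episode above 0.025 m).
It also fails if it takes over 58 s, if anything falls off the work surface, if the arm or the gripper's body presses on something with over 40 N, if the wrist force passes 120 N, or if a joint passes its speed limit or range.

ROBOT

A 6-joint arm with a two-finger parallel gripper is mounted at the origin on the work surface. World frame = base frame: x ahead of the robot, y to its left, z up, the work surface at z = 0. Lengths are in m, angles in degrees, forces in N, time in s.
With the tool pointing down it reaches from about 0.3 to 0.75 m from the base axis. Payload 8.5 kg.
Tool frame: the origin (TCP) lies on the centre line of the jaws, within the pads' length; the fingertips stand 19 mm ahead of it and the grasp point (between the pads) is the TCP (env.tcp_to_tips is the z of the fingertips in the tool frame, in m); z points along the fingers, y is the line along which they close (so a half turn about z gives the same grasp; the last joint's range is limited). The gripper opens to 85 mm and grips with 20 to 120 N. Pads are 22 mm wide; open, the fingers measure 114 mm over their backs; the gripper's body (76 mm by 85 mm) begins 54 mm behind the grasp point. The pads swing forward as they close: fully open they stand 13 mm farther back than shut.
Start: joints at [-88.826, 21.807, 74.336, -0, 83.858, -12.336], TCP at [0.128, -0.535, 0.25] pointing down, gripper open.
Joint ranges: [-178.18, 178.18], [-50.72, 133.34], [12.68, 142.11], [-81.47, 261.47], [9.98, 163.14], [-165.26, 165.26]. Speed limits (degrees/s): [136.94, 136.94, 180, 180, 180, 180].

INTERFACE

Orientations are given as a 3x3 rotation matrix whose columns are the frame's x, y, z axes.
In Python, from rig import env gives the robot as it stands.
- The arm moves only by the tool servo_tool, never from a script. Its argument "steps" is a list of rows, each an object of numbers: "tx", "ty", "tz": the shift along the world's x, y, z in cm; "yaw": the turn about the world's z in degrees; "claw": the finger opening in cm, from 0 to 8.54. In form: [{"tx": .., "ty": .., "tz": .., "yaw": .., "claw": ..}, ...]. A call has 1 to 20 rows; each row shifts and turns the commanded pose from where the row before left it; what a row does not reach is not made up. A row lasts 1/10 s, in which the tool goes at most 50 mm and 8.59 degrees, less where a joint would pass 70% of its speed; a pose out of reach is approached as far as the arm can. A call with a gripper value outside its range is refused whole. The fingers move at their own pace and stop on an object; "newtons" is the grip in N (left out, the last holds). Time passes only in rows, so rows that do not move let the fingers close. It gives the time, the measured TCP pose, the force, the opening and the grip force at its end, in the units of the state.
- env.observe(): the state, without advancing time (a new reading comes with each control period).
- env.get_image(name): name is "scene" or "top" or "wrist"; returns (picture, depth): 420x560x3 uint8, red, green, blue; 420x560 float32, m along the optical axis (not along the pixel's ray), 0 where there is no reading.
- env.camera_model(name): a dict with "fovy" (degrees; the focal length in pixels is half the picture's height over the tangent of half this angle, whatever the lens; pixels are square), "cx", "cy" (the principal point, pixels), "T" (4x4, takes a point from camera to world coordinates). Camera axes: x right, y down, z forward; pixel columns grow to the right and rows downward; lengths in m; the calibration is good to about 2 mm. A picture is of the moment at which its call begins: read the wrist's pose just before it. camera_model takes no time and is no camera call; for the wrist camera it gives the pose at the moment of the call.
- env.close_job(): hands the job in; it is judged then, once.
The state is a dict: "time_s": time; "q": joint angles; "qvel": joint speeds; "joint_efforts": joint torques, N m; "position": TCP position; "tool_rot": TCP orientation; "ft_force": force on the tool from outside, world axes, zero at the start; "wrist_torque": the same for the moment, N m; "grip_width": finger opening in m; "gripper_force": force on a finger pad.
Only numpy, scipy, OpenCV 4.12 (cv2) and the standard library are available. Lean on these libraries where they do the work, as an engineer would, in place of code of your own. Each camera call takes 0.05 s, during which the arm holds its last target. There are 200 camera calls.

## Working session

There is one attempt and no reset: what is moved stays moved. The work goes in short steps, Python scripts to look and compute and a tool call to move; the robot and the scene stay as the last step left them, time stands still between calls to the robot, and variables do not carry over. Pictures are saved under pics/ and viewed, at most 10 in all, crops included, and the job is handed in when it is done.

Besides the shell and the picture viewer there is one more tool, called by a JSON object that holds its "op" and its "data", one argument or row to a line. servo_tool: Moves the arm, as the interface text tells. Its arguments: {"type":"object","properties":{"steps":{"type":"array"},"newtons":{"type":"number"}},"required":["steps"]}

```bash
mkdir -p pics; cat > h.py <<'E'
import numpy as np,cv2
from rig import env
def snap(n,tag):
    m=env.camera_model(n); p,d=env.get_image(n)
    np.savez(f'pics/{tag}.npz',p=p,d=d,T=m['T'],f=210/np.tan(np.radians(m['fovy'])/2),c=[m['cx'],m['cy']])
    cv2.imwrite(f'pics/{tag}.png',p[:,:,::-1])
def load(tag): return np.load(f'pics/{tag}.npz')
def pt(s,u,v):
    z=s['d'][int(round(v)),int(round(u))]; c=s['c']
    return (s['T']@[(u-c[0])/s['f']*z,(v-c[1])/s['f']*z,z,1])[:3]
E
python3 -c "
from h import *
snap('top','t0');snap('scene','s0')
a=cv2.imread('pics/t0.png');b=cv2.imread('pics/s0.png')
print(env.observe(),env.tcp_to_tips)"
```

```text
{'time_s': 0.1, 'q': array([-8.88259299e+01,  2.18369234e+01,  7.43794068e+01,  1.12090310e-03,
        8.38570054e+01, -1.23347729e+01]), 'qvel': array([ 0.13080427, -0.08570724, -0.18818495, -0.03455805, -0.0427842 ,
        0.00457972]), 'joint_efforts': array([ 3.53860312e-03, -4.49219084e+01, -2.31654882e+01, -1.77122247e-04,
        3.68298948e-03, -7.59780505e-06]), 'position': array([ 0.12848435, -0.53454154,  0.24978134]), 'tool_rot': array([[ 9.72334372e-01,  2.33593384e-01, -6.77902563e-06],
       [ 2.33593201e-01, -9.72333573e-01,  1.28007684e-03],
       [ 2.92426007e-04, -1.24624625e-03, -9.99999181e-01]]), 'ft_force': array([0.34159946, 0.15079184, 0.09197905]), 'wrist_torque': array([-0.05894246, -0.02332347, -0.01239389]), 'gripper_force': 0.0, 'grip_width': 0.08530307655023328} 0.019
```

View pics/t0.png

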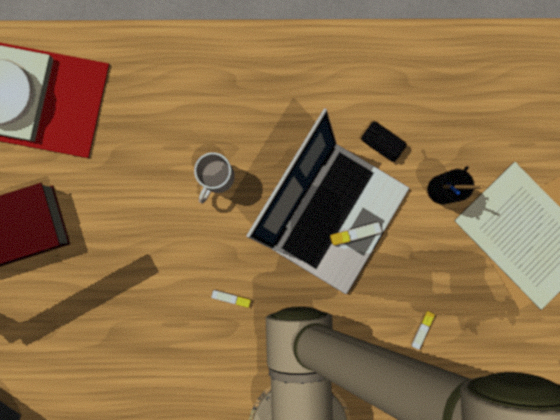

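View pics/s0.png

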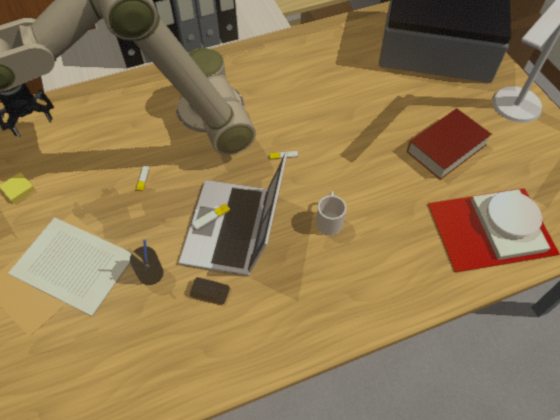

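The top view shows three highlighter-like things: (357,233) on the deck, and two small ones at (232,299) and (424,330) on the desk. The one on the deck looks the largest and is the only one on the laptop. I'll measure it and confirm it in a crop.

```bash
python3 -c "
from h import *
s=load('t0')
for n,u,v in [('hl cap end',333,241),('hl barrel end',382,228),('hl mid',357,234),('d1a',212,294),('d1b',251,302),('d2a',431,314),('d2b',417,347),('frontR',404,188),('frontL',348,288),('deckmid',345,205),('lidtopR',325,113),('lidtopL',250,236),('mug',213,172),('cup',450,186),('mouse',384,141),('hingeLfront',300,265),('deskR',420,200),('base',300,400)]:
    print(n,u,v,pt(s,u,v).round(3))
c=s['p'][90:350,190:480,::-1]
cv2.imwrite('pics/c0.png',cv2.resize(c,None,fx=2.3,fy=2.3,interpolation=2))
"
```

```text
hl cap end 333 241 [ 0.442 -0.083  0.029]
hl barrel end 382 228 [ 0.471 -0.203  0.018]
hl mid 357 234 [ 0.458 -0.14   0.031]
d1a 212 294 [0.319 0.206 0.008]
d1b 251 302 [0.298 0.114 0.001]
d2a 431 314 [ 0.265 -0.316  0.013]
d2b 417 347 [ 0.188 -0.28   0.014]
frontR 404 188 [ 0.567 -0.259  0.017]
frontL 348 288 [ 0.33  -0.118  0.016]
deckmid 345 205 [ 0.528 -0.115  0.018]
lidtopR 325 113 [ 0.698 -0.048  0.211]
lidtopL 250 236 [0.455 0.103 0.212]
mug 213 172 [0.613 0.203 0.006]
cup 450 186 [ 0.566 -0.351  0.066]
mouse 384 141 [ 0.679 -0.209  0.034]
hingeLfront 300 265 [ 0.386 -0.005  0.016]
deskR 420 200 [ 0.539 -0.302  0.   ]
base 300 400 [0.133 0.009 0.193]
```

View pics/c0.png

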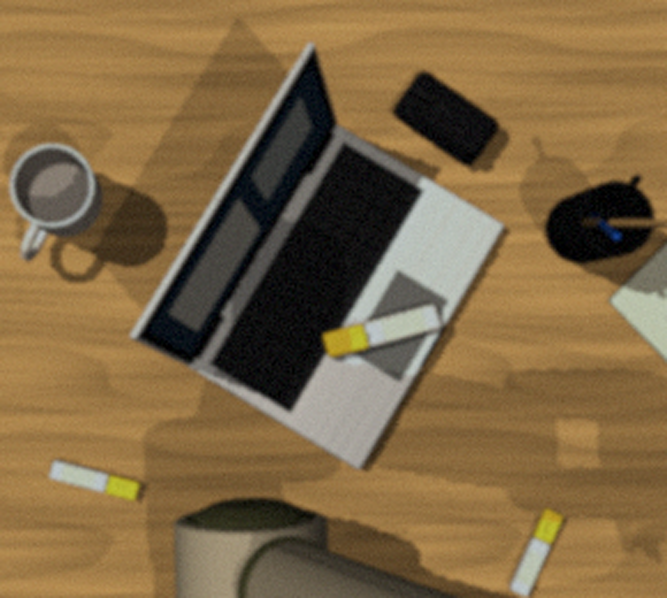

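The crop confirms the deck highlighter, crop (383,330), is clearly the largest (about 122 mm). The two on the desk, at (96,480) and (537,552), are smaller. Next I'll work out the laptop frame.

```bash
cat >> h.py <<'E'
def ray(s,u,v,z):
    c=s['c'];d=s['T'][:3,:3]@[(u-c[0])/s['f'],(v-c[1])/s['f'],1];o=s['T'][:3,3]
    return o+d*(z-o[2])/d[2]
E
python3 -c "
from h import *
s=load('t0');C=lambda u,v,z:ray(s,190+u/2.3,90+v/2.3,z)
R=C(506,230,.017);L=C(362,468,.017)
d=(L-R)[:2];print('w',np.hypot(*d));y=d/np.hypot(*d);x=np.array([y[1],-y[0]])
O=(R+L)[:2]/2+.105*x
print('O',O.round(4),'x',x.round(4),'yaw',np.degrees(np.arctan2(x[1],x[0])))
f=lambda p:np.round([(p[:2]-O)@x,(p[:2]-O)@y],3)
for n,u,v,z in [('cap1',323,333,.031),('cap2',332,357,.027),('bar1',433,305,.031),('bar2',442,328,.027)]:
  p=C(u,v,z);print(n,p.round(3),f(p))
for n,u,v in [('topR',312,45),('topL',135,335)]:
  p=C(u,v,.213);print(n,p.round(3),f(p))
for p in [(.613,.203),(.566,-.351),(.679,-.209)]: print(f(np.array(p)))
"
```

```text
w 0.29125329038789777
O [ 0.4961 -0.1062] x [0.5377 0.8432] yaw 57.47568035960815
cap1 [ 0.457 -0.077  0.031] [0.003 0.049]
cap2 [ 0.432 -0.086  0.027] [-0.018  0.065]
bar1 [ 0.484 -0.191  0.031] [-0.078 -0.035]
bar2 [ 0.46  -0.201  0.027] [-0.099 -0.021]
topR [ 0.705 -0.049  0.213] [ 0.16  -0.145]
topL [0.456 0.106 0.213] [0.157 0.148]
[0.324 0.068]
[-0.169 -0.191]
[ 0.012 -0.209]
```

{"op": "servo_tool", "data": {
  "steps": [
    {"tx": 2.45, "ty": 3.1, "yaw": 2.95, "claw": 5},
    {"tx": 2.45, "ty": 3.1, "yaw": 2.95, "claw": 5},
    {"tx": 2.45, "ty": 3.1, "yaw": 2.95, "claw": 5},
    {"tx": 2.45, "ty": 3.1, "yaw": 2.95, "claw": 5},
    {"tx": 2.45, "ty": 3.1, "yaw": 2.95, "claw": 5},
    {"tx": 2.45, "ty": 3.1, "yaw": 2.95, "claw": 5},
    {"tx": 2.45, "ty": 3.1, "yaw": 2.95, "claw": 5},
    {"tx": 2.45, "ty": 3.1, "yaw": 2.95, "claw": 5},
    {"tx": 2.45, "ty": 3.1, "yaw": 2.95, "claw": 5},
    {"tx": 2.45, "ty": 3.1, "yaw": 2.95, "claw": 5},
    {"tx": 2.45, "ty": 3.1, "yaw": 2.95, "claw": 5},
    {"tx": 2.45, "ty": 3.1, "yaw": 2.95, "claw": 5},
    {"tx": 2.45, "ty": 3.1, "yaw": 2.95, "claw": 5},
    {"tx": 2.45, "ty": 3.1, "yaw": 2.95, "claw": 5},
    {"tx": 2.45, "ty": 3.1, "yaw": 2.95, "claw": 5},
    {"tz": -3, "claw": 5},
    {"tz": -3, "claw": 5},
    {"tz": -3, "claw": 5},
    {"tz": 0, "claw": 5}
  ]
}}

```text
invalid input at $.steps[0]: expected keys tx, ty, tz, yaw, claw
```

```bash
python3 -c "
from h import *
snap('wrist','w0');o=env.observe();print(o['time_s'],o['position'],o['tool_rot'].round(3))"
```

```text
0.15 [ 0.1284669  -0.53458017  0.24988808] [[ 0.972  0.234 -0.   ]
 [ 0.234 -0.972  0.001]
 [ 0.    -0.001 -1.   ]]
```

View pics/w0.png

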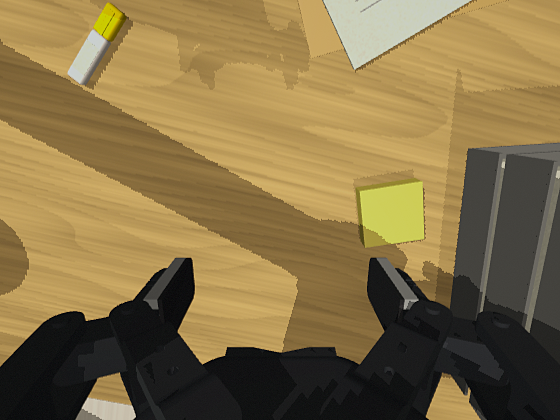

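The move was refused because every row needs all five keys, so the arm is still at its start. The wrist picture shows only desk: a small distractor at (97,45), a sticky pad at (391,213), and the open fingers. I'll resend the move with full rows.

{"op": "servo_tool", "data": {
  "steps": [
    {"tx": 2.45, "ty": 3.1, "tz": 0, "yaw": 2.95, "claw": 5},
    {"tx": 2.45, "ty": 3.1, "tz": 0, "yaw": 2.95, "claw": 5},
    {"tx": 2.45, "ty": 3.1, "tz": 0, "yaw": 2.95, "claw": 5},
    {"tx": 2.45, "ty": 3.1, "tz": 0, "yaw": 2.95, "claw": 5},
    {"tx": 2.45, "ty": 3.1, "tz": 0, "yaw": 2.95, "claw": 5},
    {"tx": 2.45, "ty": 3.1, "tz": 0, "yaw": 2.95, "claw": 5},
    {"tx": 2.45, "ty": 3.1, "tz": 0, "yaw": 2.95, "claw": 5},
    {"tx": 2.45, "ty": 3.1, "tz": 0, "yaw": 2.95, "claw": 5},
    {"tx": 2.45, "ty": 3.1, "tz": 0, "yaw": 2.95, "claw": 5},
    {"tx": 2.45, "ty": 3.1, "tz": 0, "yaw": 2.95, "claw": 5},
    {"tx": 2.45, "ty": 3.1, "tz": 0, "yaw": 2.95, "claw": 5},
    {"tx": 2.45, "ty": 3.1, "tz": 0, "yaw": 2.95, "claw": 5},
    {"tx": 2.45, "ty": 3.1, "tz": 0, "yaw": 2.95, "claw": 5},
    {"tx": 2.45, "ty": 3.1, "tz": 0, "yaw": 2.95, "claw": 5},
    {"tx": 2.45, "ty": 3.1, "tz": 0, "yaw": 2.95, "claw": 5},
    {"tx": 0, "ty": 0, "tz": -3, "yaw": 0, "claw": 5},
    {"tx": 0, "ty": 0, "tz": -3, "yaw": 0, "claw": 5},
    {"tx": 0, "ty": 0, "tz": -3, "yaw": 0, "claw": 5},
    {"tx": 0, "ty": 0, "tz": 0, "yaw": 0, "claw": 5}
  ]
}}

```text
time_s: 2.05
position: [0.4944, -0.069, 0.1572]
tool_rot: [[0.533, 0.846, -0.007], [0.846, -0.533, 0.003], [-0.001, -0.007, -1.0]]
ft_force: [-0.1, -0.1, -0.1]
grip_width: 0.0501
gripper_force: 0.0
```

```bash
python3 -c "
from h import *
snap('wrist','w1');o=env.observe();print(o['time_s'],o['position'],o['tool_rot'].round(3))"
```

```text
2.1 [ 0.49543115 -0.06954256  0.15950002] [[ 0.533  0.846 -0.003]
 [ 0.846 -0.533  0.001]
 [-0.001 -0.003 -1.   ]]
```

View pics/w1.png

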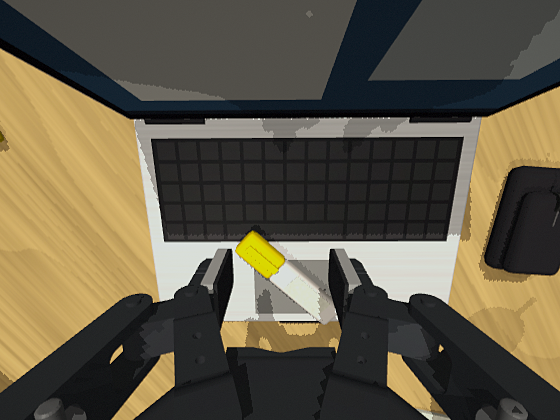

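The wrist view shows the laptop square to the tool. The cap's rear corner is at (258,232), the cap's left end at (238,245), and the deck's hinge edge along row 122.

```bash
cat >> h.py <<'E'
O=np.array([.4961,-.1062]);a=np.radians(57.8);X=np.array([np.cos(a),np.sin(a)]);Y=np.array([-X[1],X[0]])
lap=lambda p:np.round([(p[:2]-O)@X,(p[:2]-O)@Y],3)
E
python3 -c "
from h import *
s=load('w1')
for n,u,v,z in [('caprear',258,232,.028),('capleft',238,246,.028),('capR',285,258,.028),('bar end',322,320,.02),('deckHL',138,122,.017),('deckHR',479,118,.017),('frL',163,321,.017),('frR',447,321,.017)]:
  p=ray(s,u,v,z);print(n,p.round(3),lap(p),pt(s,u,v).round(3))
print(lap(np.array([.4954,-.0695])))
"
```

```text
caprear [ 0.463 -0.08   0.028] [0.004 0.042] [ 0.46  -0.083  0.018]
capleft [ 0.439 -0.082  0.028] [-0.01   0.061] [ 0.439 -0.082  0.027]
capR [ 0.47  -0.115  0.028] [-0.022  0.017] [ 0.467 -0.12   0.018]
bar end [ 0.463 -0.199  0.02 ] [-0.097 -0.021] [ 0.466 -0.191  0.031]
deckHL [0.428 0.057 0.017] [0.101 0.144] [0.428 0.057 0.017]
deckHR [ 0.677 -0.096  0.017] [ 0.105 -0.148] [ 0.677 -0.096  0.017]
frL [ 0.319 -0.114  0.017] [-0.101  0.146] [ 0.465 -0.042  0.195]
frR [ 0.573 -0.272  0.017] [-0.099 -0.153] [ 0.546 -0.086  0.202]
[0.031 0.02 ]
```

{"op": "servo_tool", "data": {
  "steps": [
    {"tx": 0, "ty": 0, "tz": -3, "yaw": 0, "claw": 5},
    {"tx": 0, "ty": 0, "tz": -3, "yaw": 0, "claw": 5},
    {"tx": 0, "ty": 0, "tz": -3, "yaw": 0, "claw": 5},
    {"tx": 0, "ty": 0, "tz": -2, "yaw": 0, "claw": 5},
    {"tx": 0, "ty": 0, "tz": -1, "yaw": 0, "claw": 5},
    {"tx": 0, "ty": 0, "tz": 0, "yaw": 0, "claw": 5},
    {"tx": 0, "ty": 0, "tz": -0.2, "yaw": 0, "claw": 5},
    {"tx": 0, "ty": 0, "tz": 0, "yaw": 0, "claw": 5}
  ]
}}

```text
time_s: 2.9
position: [0.4966, -0.07, 0.0394]
tool_rot: [[0.533, 0.846, 0.002], [0.846, -0.533, -0.001], [0.0, 0.002, -1.0]]
ft_force: [-0.4, -0.1, 0.2]
grip_width: 0.0501
gripper_force: 0.0
```

{"op": "servo_tool", "data": {
  "steps": [
    {"tx": 0, "ty": 0, "tz": -0.2, "yaw": 0, "claw": 5},
    {"tx": -0.8, "ty": -1.27, "tz": 0, "yaw": 0, "claw": 5},
    {"tx": -0.8, "ty": -1.27, "tz": 0, "yaw": 0, "claw": 5},
    {"tx": -0.8, "ty": -1.27, "tz": 0, "yaw": 0, "claw": 5},
    {"tx": -0.8, "ty": -1.27, "tz": 0, "yaw": 0, "claw": 5},
    {"tx": -0.8, "ty": -1.27, "tz": 0, "yaw": 0, "claw": 5},
    {"tx": -0.8, "ty": -1.27, "tz": 0, "yaw": 0, "claw": 5},
    {"tx": -1.1, "ty": -1.7, "tz": 0, "yaw": 0, "claw": 5},
    {"tx": -1.6, "ty": -2.54, "tz": 0, "yaw": 0, "claw": 5},
    {"tx": -1.6, "ty": -2.54, "tz": 0, "yaw": 0, "claw": 5},
    {"tx": -0.8, "ty": -1.27, "tz": 0, "yaw": 0, "claw": 5},
    {"tx": 0, "ty": 0, "tz": 0, "yaw": 0, "claw": 5}
  ]
}}

```text
time_s: 4.1
position: [0.3966, -0.228, 0.0368]
tool_rot: [[0.536, 0.844, 0.001], [0.844, -0.536, -0.001], [-0.0, 0.001, -1.0]]
ft_force: [-0.4, -0.2, -0.6]
grip_width: 0.0498
gripper_force: 0.0
```

```bash
python3 -c "
from h import *
snap('top','t2');snap('scene','s2');s=load('t2');p=s['p'][90:350,190:480,::-1];q=load('s2')['p'][130:330,90:340,::-1]
cv2.imwrite('pics/c2.png',np.hstack([cv2.resize(p,(400,358)),cv2.resize(q,(400,358))]))"
```

```text
(no output)
```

View pics/c2.png

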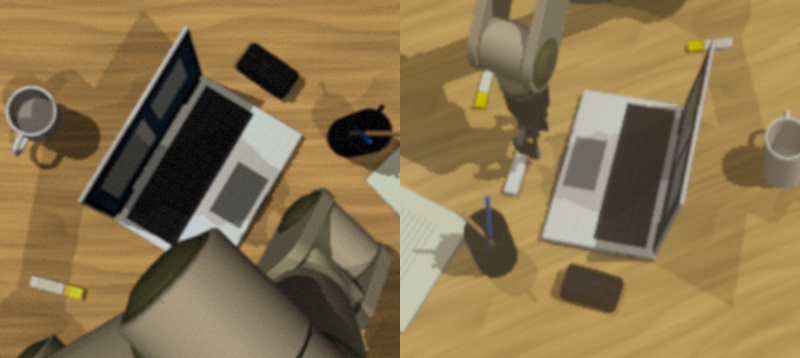

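The highlighter is on the desk: in the right half its barrel is at (515,175) and the cap near (530,142) by the fingers, with a clear gap to the laptop's front edge. The laptop and lid look unmoved. I'll raise the arm, cross over above the lid, and check from there.

{"op": "servo_tool", "data": {
  "steps": [
    {"tx": 0, "ty": 0, "tz": 2, "yaw": 0, "claw": 5},
    {"tx": 0, "ty": 0, "tz": 4, "yaw": 0, "claw": 5},
    {"tx": 0, "ty": 0, "tz": 4.5, "yaw": 0, "claw": 0},
    {"tx": 0, "ty": 0, "tz": 4.5, "yaw": 0, "claw": 0},
    {"tx": 0, "ty": 0, "tz": 4.5, "yaw": 0, "claw": 0},
    {"tx": 0, "ty": 0, "tz": 4.5, "yaw": 0, "claw": 0},
    {"tx": 0, "ty": 0, "tz": 2, "yaw": 0, "claw": 0},
    {"tx": 2.5, "ty": 3.53, "tz": 0, "yaw": 0, "claw": 0},
    {"tx": 2.5, "ty": 3.53, "tz": 0, "yaw": 0, "claw": 0},
    {"tx": 2.5, "ty": 3.53, "tz": 0, "yaw": 0, "claw": 0},
    {"tx": 2.5, "ty": 3.53, "tz": 0, "yaw": 0, "claw": 0},
    {"tx": 2.5, "ty": 3.53, "tz": 0, "yaw": 0, "claw": 0},
    {"tx": 2.5, "ty": 3.53, "tz": 0, "yaw": 0, "claw": 0},
    {"tx": 2.5, "ty": 3.53, "tz": 0, "yaw": 0, "claw": 0},
    {"tx": 2.5, "ty": 3.53, "tz": 0, "yaw": 0, "claw": 0},
    {"tx": 0, "ty": 0, "tz": 0, "yaw": 0, "claw": 0},
    {"tx": 0, "ty": 0, "tz": 0, "yaw": 0, "claw": 0}
  ]
}}

```text
time_s: 5.9
position: [0.5968, 0.0577, 0.2958]
tool_rot: [[0.531, 0.847, -0.001], [0.847, -0.531, -0.0], [-0.001, -0.001, -1.0]]
ft_force: [-0.6, -0.4, -0.4]
grip_width: -0.0
gripper_force: 0.0
```

```bash
python3 -c "
from h import *
snap('top','t3');snap('scene','s3');snap('wrist','w3');s=load('t3');p=s['p'][90:350,190:480,::-1];q=load('w3')['p'][:,:,::-1]
cv2.imwrite('pics/c3.png',np.hstack([cv2.resize(p,(400,358)),cv2.resize(q,(400,358))]))
a=load('s0')['d'];o=env.observe();print(o['position'],lap(o['position']),o['q'].round(1))"
```

```text
[0.59648146 0.05559088 0.29654716] [0.19  0.001] [-6.  25.4 60.8 -0.  93.7 26.3]
```

View pics/c3.png

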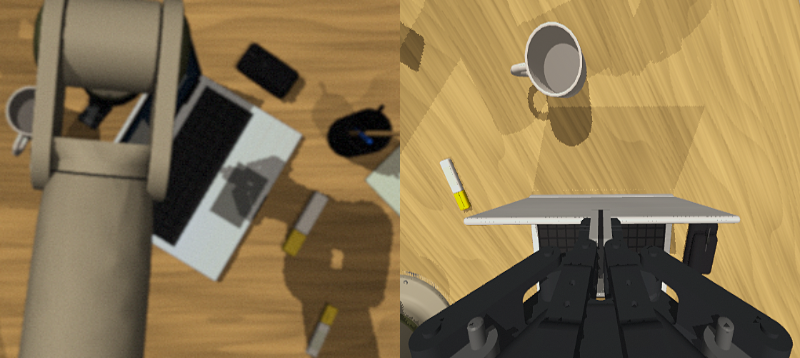

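The left half shows the highlighter at (305,225) lying on the desk parallel to the front edge, with a gap of roughly 40 mm, and the laptop in place. The right half shows the lid edge along row 219. I'll check where that edge is relative to the tool.

```bash
python3 -c "
from h import *
s=load('w3')
for u,v in [(100,259),(470,257),(130,258),(440,257)]:
  p=pt(s,u,v);print(p.round(3),lap(p), lap(ray(s,u,v,.213)))
w=s['d'];C=[]
for u in (110,150,200,400,440):
  for v in range(226,266,4):
    p=pt(s,u,v)
    if p[2]>.03: print(u,v,lap(p),p[2].round(3))
" | head -50
```

```text
[0.464 0.105 0.214] [0.161 0.14 ] [0.161 0.14 ]
[ 0.705 -0.045  0.215] [ 0.163 -0.144] [ 0.162 -0.145]
[0.483 0.093 0.213] [0.162 0.117] [0.161 0.117]
[ 0.686 -0.033  0.214] [ 0.163 -0.122] [ 0.162 -0.122]
110 254 [0.162 0.135] 0.208
110 258 [0.162 0.131] 0.215
110 262 [0.159 0.132] 0.215
150 242 [0.142 0.136] 0.137
150 246 [0.15  0.123] 0.166
150 250 [0.158 0.112] 0.19
150 254 [0.163 0.103] 0.209
150 258 [0.161 0.102] 0.213
150 262 [0.159 0.101] 0.215
200 234 [0.122 0.105] 0.063
200 238 [0.133 0.093] 0.105
200 242 [0.144 0.083] 0.141
200 246 [0.151 0.076] 0.167
200 250 [0.158 0.069] 0.192
200 254 [0.164 0.063] 0.211
200 258 [0.162 0.062] 0.215
200 262 [0.159 0.063] 0.215
400 238 [ 0.138 -0.132] 0.116
400 242 [ 0.147 -0.117] 0.15
400 246 [ 0.155 -0.107] 0.175
400 250 [ 0.16  -0.098] 0.196
400 254 [ 0.164 -0.091] 0.212
400 258 [ 0.161 -0.091] 0.213
400 262 [ 0.157 -0.092] 0.212
440 246 [ 0.155 -0.142] 0.176
440 250 [ 0.161 -0.13 ] 0.198
440 254 [ 0.164 -0.122] 0.212
440 258 [ 0.162 -0.122] 0.213
```

```bash
python3 -c "
from h import *
P=[(np.array([.117,.208]))]
for t in [86,82,77,72,67,62,57,52,47,42,37,32,28,24,20,16,12,9,6,3,1,0]:
  c,s=np.cos(np.radians(t)),np.sin(np.radians(t));n=np.array([.1-.17*c+.006*s+.011,.0195+.17*s+.006*c+.019])
  d=(n-P[-1])*100;P.append(n);print(t,n.round(4),'tx %.2f ty %.2f tz %.2f'%(d[0]*X[0],d[0]*X[1],d[1]))
"
```

```text
86 [0.1051 0.2085] tx -0.63 ty -1.00 tz 0.05
82 [0.0933 0.2077] tx -0.63 ty -1.00 tz -0.08
77 [0.0786 0.2055] tx -0.78 ty -1.24 tz -0.22
72 [0.0642 0.202 ] tx -0.77 ty -1.22 tz -0.35
67 [0.0501 0.1973] tx -0.75 ty -1.19 tz -0.47
62 [0.0365 0.1914] tx -0.73 ty -1.15 tz -0.59
57 [0.0234 0.1843] tx -0.70 ty -1.10 tz -0.71
52 [0.0111 0.1762] tx -0.66 ty -1.05 tz -0.82
47 [-0.0006  0.1669] tx -0.62 ty -0.98 tz -0.92
42 [-0.0113  0.1567] tx -0.57 ty -0.91 tz -1.02
37 [-0.0212  0.1456] tx -0.52 ty -0.83 tz -1.11
32 [-0.03    0.1337] tx -0.47 ty -0.75 tz -1.19
28 [-0.0363  0.1236] tx -0.34 ty -0.53 tz -1.01
24 [-0.0419  0.1131] tx -0.30 ty -0.47 tz -1.05
20 [-0.0467  0.1023] tx -0.26 ty -0.41 tz -1.08
16 [-0.0508  0.0911] tx -0.22 ty -0.34 tz -1.12
12 [-0.054   0.0797] tx -0.17 ty -0.28 tz -1.14
9 [-0.056  0.071] tx -0.10 ty -0.16 tz -0.87
6 [-0.0574  0.0622] tx -0.08 ty -0.12 tz -0.88
3 [-0.0585  0.0534] tx -0.05 ty -0.09 tz -0.88
1 [-0.0589  0.0475] tx -0.02 ty -0.04 tz -0.59
0 [-0.059   0.0445] tx -0.01 ty -0.01 tz -0.30
```

{"op": "servo_tool", "data": {
  "steps": [
    {"tx": 0.6, "ty": 0.85, "tz": 0, "yaw": 0, "claw": 0},
    {"tx": 0, "ty": 0, "tz": -3, "yaw": 0, "claw": 0},
    {"tx": 0, "ty": 0, "tz": -3, "yaw": 0, "claw": 0},
    {"tx": 0, "ty": 0, "tz": -2.8, "yaw": 0, "claw": 0},
    {"tx": 0, "ty": 0, "tz": 0, "yaw": 0, "claw": 0},
    {"tx": -0.5, "ty": -0.85, "tz": 0, "yaw": 0, "claw": 0},
    {"tx": -0.5, "ty": -0.85, "tz": 0, "yaw": 0, "claw": 0},
    {"tx": -0.5, "ty": -0.85, "tz": 0, "yaw": 0, "claw": 0},
    {"tx": -0.5, "ty": -0.85, "tz": 0, "yaw": 0, "claw": 0},
    {"tx": 0, "ty": 0, "tz": 0, "yaw": 0, "claw": 0}
  ]
}}

```text
time_s: 7.05
position: [0.5827, 0.0292, 0.2093]
tool_rot: [[0.535, 0.845, 0.001], [0.845, -0.535, -0.0], [0.0, 0.001, -1.0]]
ft_force: [-0.2, 0.3, 1.0]
grip_width: -0.0
gripper_force: 0.0
```

{"op": "servo_tool", "data": {
  "steps": [
    {"tx": -0.6, "ty": -0.93, "tz": 0, "yaw": 0, "claw": 0},
    {"tx": -0.6, "ty": -0.93, "tz": 0, "yaw": 0, "claw": 0},
    {"tx": -0.6, "ty": -0.93, "tz": 0, "yaw": 0, "claw": 0},
    {"tx": -0.5, "ty": -0.93, "tz": 0, "yaw": 0, "claw": 0}
  ]
}}

```text
time_s: 7.45
position: [0.5592, -0.0075, 0.2082]
tool_rot: [[0.534, 0.846, -0.001], [0.846, -0.534, 0.0], [-0.0, -0.001, -1.0]]
ft_force: [-0.1, 4.6, 2.3]
grip_width: 0.0001
gripper_force: 1.7
```

```bash
python3 -c "
from h import *
snap('top','t4');snap('wrist','w4');s=load('t4');p=s['p'][90:350,190:480,::-1];q=load('w4')['p'][:,:,::-1]
cv2.imwrite('pics/c4.png',np.hstack([cv2.resize(p,(400,358)),cv2.resize(q,(400,358))]))
o=env.observe();print(o['position'],lap(o['position']),o['ft_force'])"
```

```text
[ 0.55904876 -0.00808425  0.20807036] [ 0.117 -0.001] [0.79841311 0.17302612 0.33563487]
```

View pics/c4.png

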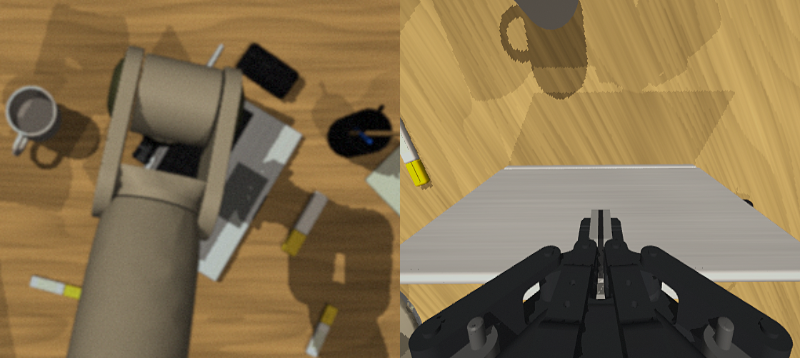

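The lid is now about upright (edge at row 278 in the right half), and the laptop's front corners at (302,138) and (215,280) are where they were before. I'll follow the arc down.

{"op": "servo_tool", "data": {
  "steps": [
    {"tx": -0.63, "ty": -1.0, "tz": 0.05, "yaw": 0, "claw": 0},
    {"tx": -0.63, "ty": -1.0, "tz": -0.08, "yaw": 0, "claw": 0},
    {"tx": -0.78, "ty": -1.24, "tz": -0.22, "yaw": 0, "claw": 0},
    {"tx": -0.77, "ty": -1.22, "tz": -0.35, "yaw": 0, "claw": 0},
    {"tx": -0.75, "ty": -1.19, "tz": -0.47, "yaw": 0, "claw": 0},
    {"tx": -0.73, "ty": -1.15, "tz": -0.59, "yaw": 0, "claw": 0},
    {"tx": -0.7, "ty": -1.1, "tz": -0.71, "yaw": 0, "claw": 0},
    {"tx": -0.66, "ty": -1.05, "tz": -0.82, "yaw": 0, "claw": 0},
    {"tx": -0.62, "ty": -0.98, "tz": -0.92, "yaw": 0, "claw": 0},
    {"tx": -0.57, "ty": -0.91, "tz": -1.02, "yaw": 0, "claw": 0}
  ]
}}

```text
time_s: 8.55
position: [0.4911, -0.1163, 0.1565]
tool_rot: [[0.534, 0.846, 0.0], [0.846, -0.534, -0.001], [-0.001, 0.001, -1.0]]
ft_force: [2.2, 0.3, 1.1]
grip_width: 0.0002
gripper_force: 1.0
```

{"op": "servo_tool", "data": {
  "steps": [
    {"tx": -0.52, "ty": -0.83, "tz": -1.11, "yaw": 0, "claw": 0},
    {"tx": -0.47, "ty": -0.75, "tz": -1.19, "yaw": 0, "claw": 0},
    {"tx": -0.34, "ty": -0.53, "tz": -1.01, "yaw": 0, "claw": 0},
    {"tx": -0.3, "ty": -0.47, "tz": -1.05, "yaw": 0, "claw": 0},
    {"tx": -0.26, "ty": -0.41, "tz": -1.08, "yaw": 0, "claw": 0},
    {"tx": -0.22, "ty": -0.34, "tz": -1.12, "yaw": 0, "claw": 0},
    {"tx": -0.17, "ty": -0.28, "tz": -1.14, "yaw": 0, "claw": 0},
    {"tx": -0.1, "ty": -0.16, "tz": -0.87, "yaw": 0, "claw": 0},
    {"tx": -0.08, "ty": -0.12, "tz": -0.88, "yaw": 0, "claw": 0},
    {"tx": -0.05, "ty": -0.09, "tz": -0.88, "yaw": 0, "claw": 0},
    {"tx": 0, "ty": 0, "tz": -0.5, "yaw": 0, "claw": 0},
    {"tx": 0, "ty": 0, "tz": 0, "yaw": 0, "claw": 0}
  ]
}}

```text
time_s: 9.75
position: [0.4662, -0.1547, 0.048]
tool_rot: [[0.533, 0.846, -0.001], [0.846, -0.533, 0.001], [0.0, -0.002, -1.0]]
ft_force: [0.3, -0.5, 0.8]
grip_width: 0.0001
gripper_force: 0.0
```

Now I'll press down gently in small steps until the force rises.

{"op": "servo_tool", "data": {
  "steps": [
    {"tx": 0, "ty": 0, "tz": -0.15, "yaw": 0, "claw": 0},
    {"tx": 0, "ty": 0, "tz": -0.15, "yaw": 0, "claw": 0},
    {"tx": 0, "ty": 0, "tz": -0.1, "yaw": 0, "claw": 0},
    {"tx": 0, "ty": 0, "tz": 0, "yaw": 0, "claw": 0}
  ]
}}

```text
time_s: 10.15
position: [0.4665, -0.1549, 0.0448]
tool_rot: [[0.533, 0.846, 0.0], [0.846, -0.533, -0.0], [0.0, 0.0, -1.0]]
ft_force: [-0.1, 0.0, 0.1]
grip_width: 0.0002
gripper_force: 0.0
```

{"op": "servo_tool", "data": {
  "steps": [
    {"tx": 0, "ty": 0, "tz": -0.1, "yaw": 0, "claw": 0},
    {"tx": 0, "ty": 0, "tz": -0.05, "yaw": 0, "claw": 0},
    {"tx": 0, "ty": 0, "tz": 0, "yaw": 0, "claw": 0}
  ]
}}

```text
time_s: 10.45
position: [0.4666, -0.155, 0.0444]
tool_rot: [[0.533, 0.846, 0.001], [0.846, -0.533, -0.001], [-0.0, 0.001, -1.0]]
ft_force: [-4.5, 2.3, 16.6]
grip_width: -0.0
gripper_force: 7.6
```

The arm stops at TCP z = 44.4 mm with 17 N, which is the closed height. I'll lift off and look.

{"op": "servo_tool", "data": {
  "steps": [
    {"tx": 0, "ty": 0, "tz": 1, "yaw": 0, "claw": 0},
    {"tx": 0, "ty": 0, "tz": 4, "yaw": 0, "claw": 0},
    {"tx": 0, "ty": 0, "tz": 4, "yaw": 0, "claw": 0},
    {"tx": 0, "ty": 0, "tz": 4, "yaw": 0, "claw": 0},
    {"tx": 0, "ty": 0, "tz": 4, "yaw": 0, "claw": 0},
    {"tx": 0, "ty": 0, "tz": 4, "yaw": 0, "claw": 0},
    {"tx": -2, "ty": -4, "tz": 0, "yaw": 0, "claw": 0},
    {"tx": -2, "ty": -4, "tz": 0, "yaw": 0, "claw": 0},
    {"tx": -3, "ty": -4, "tz": 0, "yaw": 0, "claw": 0},
    {"tx": -3, "ty": -4, "tz": 0, "yaw": 0, "claw": 0},
    {"tx": -3, "ty": -4, "tz": 0, "yaw": 0, "claw": 0},
    {"tx": -3, "ty": -4, "tz": 0, "yaw": 0, "claw": 0},
    {"tx": -3, "ty": -4, "tz": 0, "yaw": 0, "claw": 0},
    {"tx": -3, "ty": -4, "tz": 0, "yaw": 0, "claw": 0},
    {"tx": 0, "ty": 0, "tz": 0, "yaw": 0, "claw": 0},
    {"tx": 0, "ty": 0, "tz": 0, "yaw": 0, "claw": 0}
  ]
}}

```text
time_s: 12.05
position: [0.2458, -0.4753, 0.253]
tool_rot: [[0.535, 0.845, 0.0], [0.845, -0.535, 0.001], [0.001, -0.0, -1.0]]
ft_force: [0.7, -0.1, 0.2]
grip_width: 0.0002
gripper_force: 0.0
```

```bash
python3 -c "
from h import *
snap('top','t5');snap('scene','s5');s=load('t5');p=s['p'][90:350,190:480,::-1];q=load('s5')['p'][130:330,90:340,::-1]
cv2.imwrite('pics/c5.png',np.hstack([cv2.resize(p,(400,358)),cv2.resize(q,(400,358))]))
H=s['d'];z=[]
for u,v in [(400,190),(348,280),(375,235),(330,160),(270,245),(300,205)]:
  w=np.median([pt(s,u+i,v+j)[2] for i in range(-2,3) for j in range(-2,3)]);print(u,v,lap(pt(s,u,v)),w.round(4))
print(env.observe()['ft_force'])"
```

```text
400 190 [-0.084 -0.131] 0.0243
348 280 [-0.087  0.118] 0.0254
375 235 [-0.088 -0.006] 0.0252
330 160 [ 0.097 -0.104] 0.0234
270 245 [0.113 0.145] 0.0002
300 205 [0.102 0.025] 0.0178
[ 0.33309748  0.461632   -0.0454553 ]
```

View pics/c5.png

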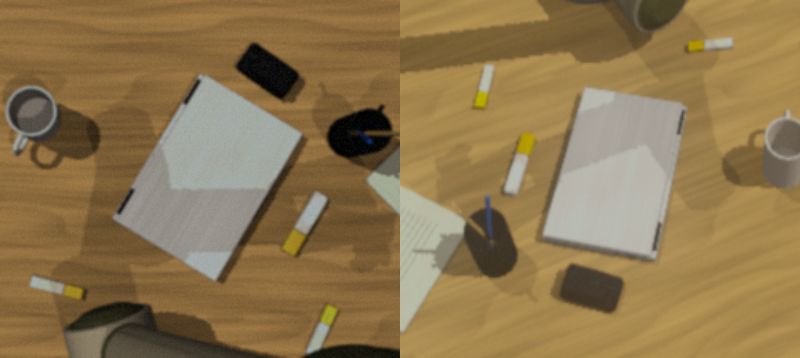

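The lid is shut, with its outer face about 25 mm above the desk at the front edge. The highlighter lies clear on the desk at left-half (305,225), and the laptop, mug, pen cup and mouse look unmoved. I'm handing the job in.

```bash
python3 -c "
from rig import env
print(env.close_job())"
```

```text
the job is handed in; nothing more can be done
None
```

I've handed the job in: the highlighter lies on the desk clear of the laptop, the laptop is fully closed, and the laptop, mug, pen cup and mouse looked unmoved in the last pictures; the hand-in gave no verdict.

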